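# Shim a collage panel in the gluing rack

## Robot

A 7-joint arm with a two-finger parallel gripper is mounted at the origin on the work surface. World frame = base frame: x ahead of the robot, y to its left, z up, the work surface at z = 0. Lengths are in m, angles in rad, forces in N, time in s.
With the tool pointing down it reaches from about 0.425 to 0.875 m from the base axis. Payload 4.7 kg.
Tool frame: the origin (TCP) lies between the finger pads; the fingertips stand ctrl.tip_reach ahead of it and the grasp point (between the pads) lies 5 mm behind it (ctrl.tip_reach is the distance from the TCP to the fingertips, in m); z points along the fingers, y is the direction in which the jaws open and shut (so a half turn about z gives the same grasp; the last joint's range is limited). The gripper opens to 87 mm and grips with 3 to 60 N. Pads are 19 mm wide; open, the fingers measure 117 mm over their backs; the gripper's body (75 mm by 190 mm) begins 51 mm behind the grasp point.
Start: joints at [-1.218, 0.321, -0.07, 1.45, 0.023, 1.371, -0.057], TCP at [0.216, 0.613, 0.237] pointing down, gripper open.
Joint ranges: [-2.86, 2.86], [-0.3, 2.09], [-1.38, 1.24], [0.06, 2.45], [-1.56, 4.7], [0.09, 2.05], [-2.69, 2.69]. Speed limits (rad/s): [2.57, 2.57, 3.14, 3.14, 3.14, 3.14, 3.14].

## Interface

Orientations are given as a rotation vector (axis times angle).
In Python, from bench import ctrl gives the robot as it stands.
- The arm moves only by the shell command python3 -m handwheel 'ROWS' [FORCE]. ROWS is JSON, a list of rows, each a list of 7 numbers: the shift along the tool's x, y, z in mm, then the turn, a rotation vector about the tool's x, y, z in rad, then the gripper's target within -1 to 1 (shut at 1, half-way at 0, fully open at -1). In form: [[dx, dy, dz, ax, ay, az, grip], ...]. A call has 1 to 12 rows; each row is the pose to reach, as a shift and turn from the pose commanded when the call began, along the tool's axes at that moment; what a row does not reach only later rows make up. A row lasts 1/8 s, in which the tool goes at most 62.5 mm and 10.7 degrees, less where a joint would pass 70% of its speed; a pose out of reach is approached as far as the arm can. A call with a gripper value outside its range is refused whole. The fingers move at their own pace and stop on an object; FORCE is the grip in N (left out, the last holds). Time passes only in rows, so rows that repeat a pose let the fingers close. It gives the time, the measured TCP pose, the force and the opening at its end, in the units of the state.
- ctrl.get_state(): the state, without advancing time (a new reading comes with each control period).
- ctrl.get_image(name): name is "side" or "top" or "wrist"; returns the picture (420x560x3 uint8, red, green, blue); there is no depth.
- ctrl.camera_model(name): a dict with "mtx" (3x3 intrinsics, pixels), "k1" (the pictures are not rectified: a ray, as slopes to the right and down, at radius r is drawn at 1 + k1 r^2 times it, then the intrinsics apply), "xyz" and "orientation" of the camera in the world. Camera axes: x right, y up, looking along -z (the intrinsics and any distortion apply to the point x, -y, -z); pixel columns grow to the right and rows downward; lengths in m; the calibration is good to about 2 mm. A picture is of the moment at which its call begins: read the wrist's pose just before it. camera_model takes no time and is no camera call; for the wrist camera it gives the pose at the moment of the call.
- ctrl.close_job(): hands the job in, once; it reports no verdict.
The state is a dict: "time": time; "joint_positions": joint angles; "qd": joint speeds; "joint_torque": joint torques, N m; "position": TCP position; "tool_rot": TCP orientation; "ft_force": force on the tool from outside, world axes, zero at the start; "torque": the same for the moment, N m; "grip_width": opening from 0.0 (shut) to 1.0 (fully open).
Only numpy, scipy, OpenCV 4.12 (cv2) and the standard library are available. Lean on these libraries where they do the work, as an engineer would, in place of code of your own. Each camera call takes 0.05 s, during which the arm holds its last target.

## Task

A collage panel stands in the two-sided bay of the wooden gluing rack, against the back rest, and must be shimmed so it stays square while its glue sets. Of the two wooden spacer blocks, pick the one that fills the gap between the panel and the front cheek snugly, neither too thick to enter nor sloppily loose, and slide it down until it stands upright and fully home on the rack's floor, between the ends of the cheek. Then let go.

Things in the scene. Friction and masses are not known exactly. Their poses are not given: they have to be found in the camera images.
- bay (a point): Middle of the work bay's floor (12 mm above the table) in a fixed wood rack. x: from back rest (inner face -38 mm, 55 high, robot's side) to front cheek (+38 mm, 50 high, 120 long). y: along the cheek, ends open. A fixed panel 110 long, 60 high stands against the back rest, leaving a gap by the cheek: 32 mm, middle x=+22 (deep panel), or 54 mm, middle x=+11 (slim panel)
- deep_panel_mid (a point): Centre of the deep panel: fixed upright wood panel 44 mm thick (x), 110 long (y), 60 high, green patch on its collage face. It stands in the bay (at bay x=-16, y=0 mm) or parked beyond the cheek's end against the same back rest (bay x=-16, y=+150); the slim panel, 22 mm thick with a red patch, stands in the other place
- thin_spacer_mid (a point): Centre of the thin spacer, a loose upright wood block 26 mm thick (x), 70 long (y), 70 high, long bottom edges bevelled 5 mm; on top a yellow grip tab 18 (x) x 40 (y) x 44 high, 114 mm in all. Point 57 mm above its underside, 35 mm below the tab's centre. About 0.1 kg. Starts standing on the table right of the rack; the two spacers swap places
- thick_spacer_mid (a point): Centre of the thick spacer, a loose upright wood block 48 mm thick (x), 70 long (y), 70 high, long bottom edges bevelled 5 mm; on top a red grip tab 18 (x) x 40 (y) x 44 high, 114 mm in all. Point 57 mm above its underside, 35 mm below the tab's centre. About 0.17 kg. Starts standing on the table right of the rack; the two spacers swap places
Things that resemble listed ones, but are neither listed nor needed, are in the scene too. Leave any green or red look-alike of the part that bears thin_spacer_mid alone.

How it is judged:
At the end, for the whole second after the job is handed in: The fitting spacer (thin with the deep panel in the bay, thick with the slim one) stands between panel and cheek: within 12 mm of mid-gap, 25 mm of mid-cheek and 10 mm of the bay floor, upright and square within 10 degrees, released (((horizontal distance between deep_panel_mid and bay below 0.06 m and x of thin_spacer_mid in the frame of bay between 0.01 and 0.034 m and y of thin_spacer_mid in the frame of bay between -0.025 and 0.025 m and z of thin_spacer_mid in the frame of bay below 0.067 m and angle between thin_spacer_mid's own z axis and vertical below 0.175 rad and angle between the x axis of thin_spacer_mid and the x axis of bay, either way round below 0.175 rad) or (horizontal distance between deep_panel_mid and bay above 0.06 m and x of thick_spacer_mid in the frame of bay between -0.001 and 0.023 m and y of thick_spacer_mid in the frame of bay between -0.025 and 0.025 m and z of thick_spacer_mid in the frame of bay below 0.067 m and angle between thick_spacer_mid's own z axis and vertical below 0.175 rad and angle between the x axis of thick_spacer_mid and the x axis of bay, either way round below 0.175 rad))); the robot touches nothing.
It also fails if it takes over 48 s, if anything falls off the work surface, if the arm or the gripper's body presses on something with over 40 N, if the wrist force passes 120 N, or if a joint passes its speed limit or range.

## Working session

There is one attempt and no reset: what is moved stays moved. The work goes in short steps, Python scripts to look and compute and a shell command to move; the robot and the scene stay as the last step left them, time stands still between calls to the robot, and variables do not carry over. Pictures are saved under pics/ and viewed, and the job is handed in when it is done.

```bash
ls; mkdir -p pics
cat > h.py <<'E'
import numpy as np, cv2
from bench import ctrl
from scipy.spatial.transform import Rotation as R
def snap(n,f):
    im=ctrl.get_image(n); cv2.imwrite('pics/'+f,im[:,:,::-1]); return im
def Rm(o):
    o=np.array(o,float)
    return o if o.shape==(3,3) else (R.from_rotvec(o).as_matrix() if o.size==3 else R.from_quat(o).as_matrix())
def ray(m,u,v):
    K=np.array(m['mtx'],float); k=m['k1']
    p=cv2.undistortPoints(np.array([[[u,v]]],float),K,np.array([k,0,0,0.]))[0,0]
    d=Rm(m['orientation'])@np.array([p[0],-p[1],-1.]); return np.array(m['xyz']),d
def onz(m,u,v,z):
    o,d=ray(m,u,v); return o+d*(z-o[2])/d[2]
def proj(m,P):
    q=Rm(m['orientation']).T@(np.array(P)-np.array(m['xyz'])); x,y=q[0]/-q[2],-q[1]/-q[2]
    s=1+m['k1']*(x*x+y*y); K=np.array(m['mtx']); return K[0,0]*x*s+K[0,2],K[1,1]*y*s+K[1,2]
E
python3 - <<'E'
from h import *
s=ctrl.get_state(); print({k:np.round(v,3) for k,v in s.items()},ctrl.tip_reach)
for n in('top','side','wrist'):
    print(n,ctrl.camera_model(n)); snap(n,n+'0.png')
E
```

```text
pics
{'time': np.float64(0.0), 'joint_positions': array([-1.218,  0.322, -0.07 ,  1.452,  0.023,  1.371, -0.057]), 'qd': array([ 0.   , -0.003,  0.002,  0.001, -0.   ,  0.001,  0.002]), 'joint_torque': array([ 0.0000e+00, -4.9129e+01, -4.0400e-01, -3.1253e+01, -6.4000e-02,
        4.3000e-02,  0.0000e+00]), 'position': array([0.216, 0.613, 0.235]), 'tool_rot': array([-5.290e-01, -3.096e+00,  3.000e-03]), 'ft_force': array([-0.27 , -0.003,  0.856]), 'torque': array([ 0.059, -0.049, -0.023]), 'grip_width': np.float64(1.0)} 0.014
top {'mtx': array([[417.05144231,   0.        , 279.13951396],
       [  0.        , 417.05144231, 205.0320102 ],
       [  0.        ,   0.        ,   1.        ]]), 'k1': -0.09842655910417172, 'xyz': array([ 0.46637034, -0.04670613,  0.78917933]), 'orientation': array([ 0.11299162, -0.06950226, -1.55298665])}
side {'mtx': array([[411.12671325,   0.        , 282.34491447],
       [  0.        , 411.12671325, 213.79842291],
       [  0.        ,   0.        ,   1.        ]]), 'k1': -0.04380214988961092, 'xyz': array([ 0.47045303, -0.69749485,  0.73110487]), 'orientation': array([ 0.79557628, -0.04315343, -0.12375865])}
wrist {'mtx': array([[298.09046178,   0.        , 275.18407152],
       [  0.        , 298.09046178, 207.09262664],
       [  0.        ,   0.        ,   1.        ]]), 'k1': -0.013684633968208874, 'xyz': array([0.13684729, 0.64147111, 0.38338578]), 'orientation': array([-0.26676722, -0.18727706,  1.22159602])}
```

View pics/top0.png

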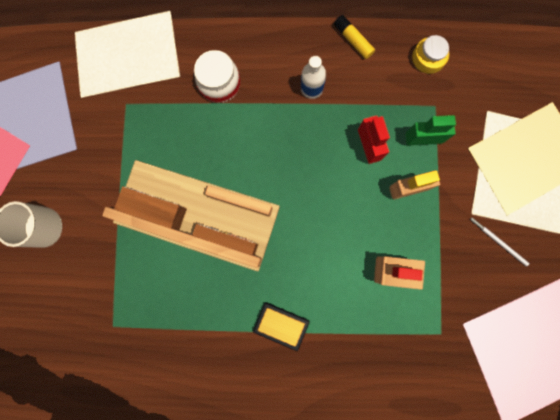

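View pics/side0.png

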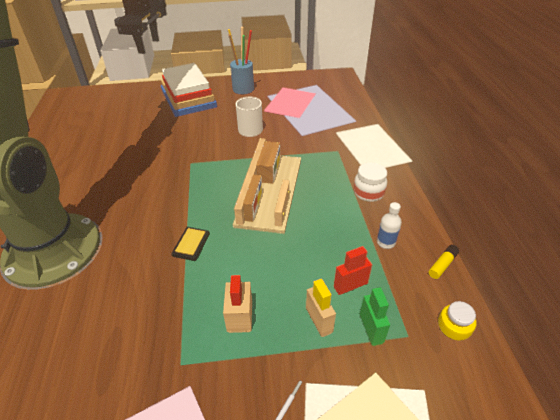

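View pics/wrist0.png

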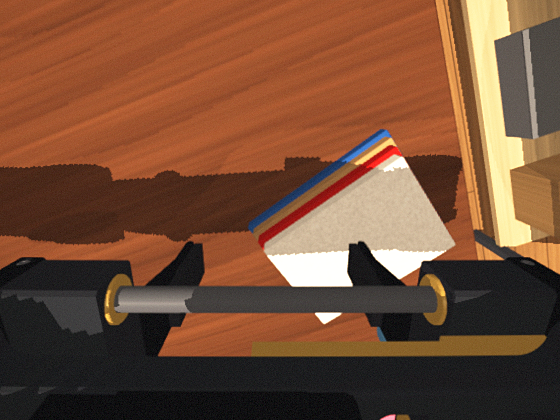

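The top view shows the rack at left with the cheek around (238,200), a panel in the bay around (225,240) and a parked panel around (150,208). I'll enlarge these and the candidate blocks.

Run:
```python
import cv2
a=cv2.imread('pics/top0.png');b=cv2.imread('pics/side0.png')
cv2.imwrite('pics/c1.png',cv2.resize(a[150:280,95:290],None,fx=4,fy=4,interpolation=3))
cv2.imwrite('pics/c2.png',cv2.resize(a[105:300,340:470],None,fx=3,fy=3,interpolation=3))
cv2.imwrite('pics/c3.png',cv2.resize(b[135:240,220:320],None,fx=5.5,fy=5.5,interpolation=3))
```

```text
(no output)
```

View pics/c1.png

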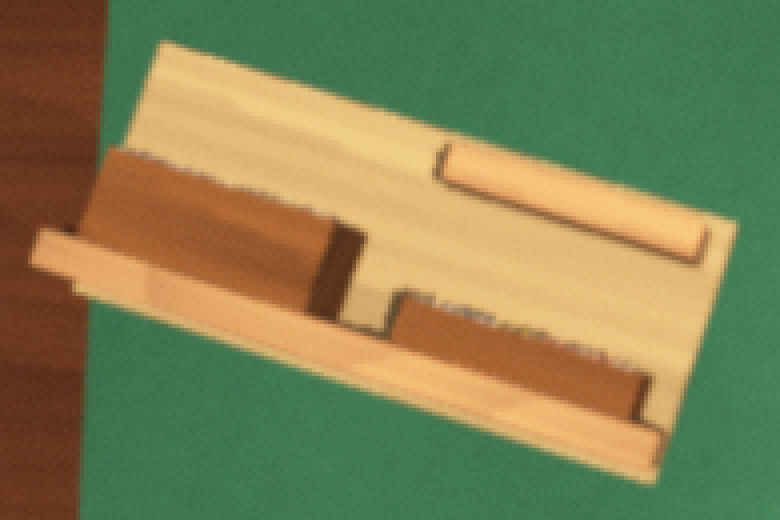

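View pics/c2.png

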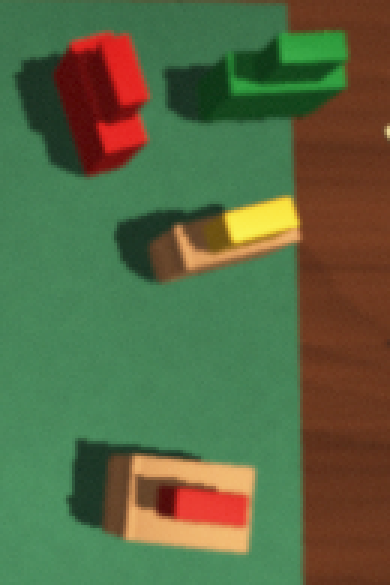

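View pics/c3.png

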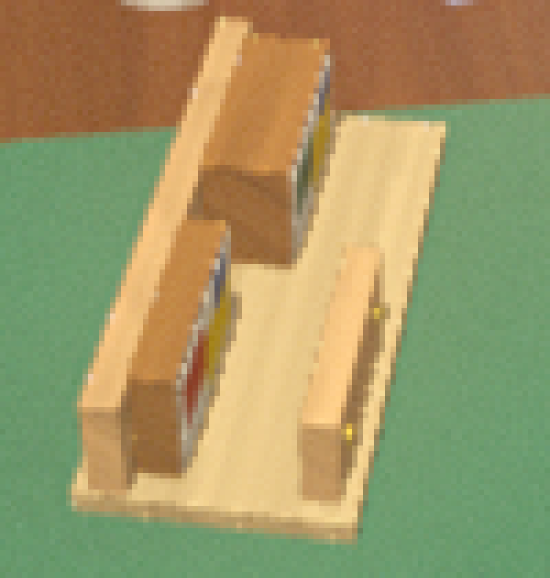

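The bay holds the slim panel: in the side crop (180,385) it shows a red patch and is thin. So the thick wood block with the red tab is wanted.

Candidates (top view):
- wooden block with red tab at (400,272): thick, the one I want
- wooden block with yellow tab at (415,183): thin
- all-red look-alike at (375,138): leave alone
- all-green look-alike at (435,130): leave alone

Next I'll measure the thick block and the cheek.

Run:
```python
from h import *
def dump(name,m,pts,z,f):
    P=np.array([onz(m,u,v,z)[:2] for u,v in pts]); c=P.mean(0)
    print(name,'c',c.round(4),'sides',[round(float(np.linalg.norm(P[i]-P[(i+1)%4]))*1000,1) for i in range(4)],
     'ang',[round(float(np.degrees(np.arctan2(*(P[(i+1)%4]-P[i])[::-1]))),1) for i in range(4)]); return P
T=ctrl.camera_model('top');S=ctrl.camera_model('side')
t=lambda L,f,x,y:[(a/f+x-.5+.5/f,b/f+y-.5+.5/f) for a,b in L]
dump('tab',T,t([(177,487),(247,491),(247,527),(177,519)],3,340,105),.114,0)
dump('blk',T,t([(132,455),(256,466),(250,553),(128,540)],3,340,105),.070,0)
dump('cheek',T,t([(452,143),(708,225),(698,262),(440,178)],4,95,150),.062,0)
dump('rest',T,t([(40,228),(664,430),(655,468),(32,265)],4,95,150),.067,0)
dump('slim',T,t([(404,293),(648,374),(636,420),(388,340)],4,95,150),.072,0)
u=lambda L:[(a/5.5+220-.4,b/5.5+135-.4) for a,b in L]
dump('S cheek',S,u([(350,245),(380,250),(343,428),(302,423)]),.062,0)
dump('S slim',S,u([(190,218),(230,222),(180,383),(130,378)]),.072,0)
im=cv2.imread('pics/side0.png')
hsv=cv2.cvtColor(im,cv2.COLOR_BGR2HSV)
cv2.imwrite('pics/c4.png',cv2.resize(im[265:340,200:275],None,fx=8,fy=8,interpolation=3))
cv2.imwrite('pics/c5.png',cv2.resize(cv2.imread('pics/top0.png')[240:300,365:435],None,fx=9,fy=9,interpolation=3))
```

```text
tab c [ 0.4377 -0.24  ] sides [38.0, 19.2, 38.1, 17.0] ang [-92.7, 179.4, 84.0, -0.4]
blk c [ 0.4372 -0.2409] sides [71.8, 49.6, 70.4, 48.2] ang [-94.4, 175.3, 84.5, -2.9]
cheek c [0.5591 0.047 ] sides [120.0, 16.9, 120.8, 16.5] ang [-107.0, 166.0, 72.8, -16.8]
rest c [0.4933 0.1475] sides [295.1, 16.7, 294.2, 16.9] ang [-106.4, 167.8, 73.6, -9.0]
slim c [0.4902 0.0679] sides [112.3, 20.3, 113.5, 21.5] ang [-107.2, 166.6, 73.5, -16.9]
S cheek c [0.5601 0.0461] sides [14.3, 119.0, 17.7, 120.1] ang [-22.4, -105.5, 162.3, 72.8]
S slim c [0.4907 0.0683] sides [18.9, 110.1, 21.9, 110.5] ang [-16.8, -106.4, 164.0, 72.1]
```

View pics/c4.png

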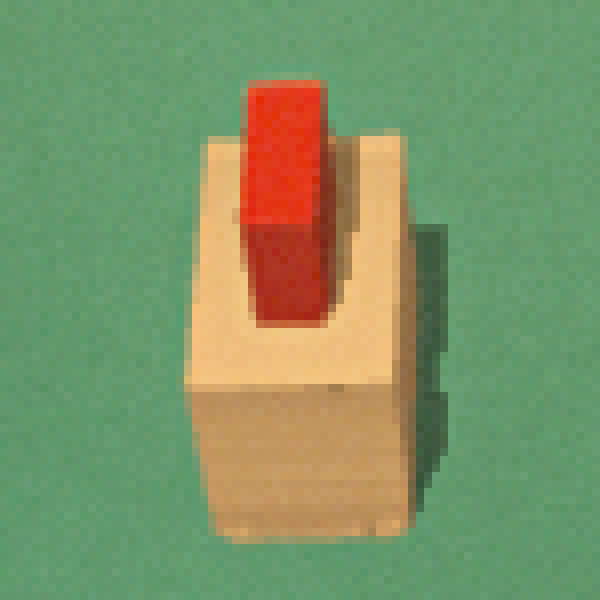

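View pics/c5.png

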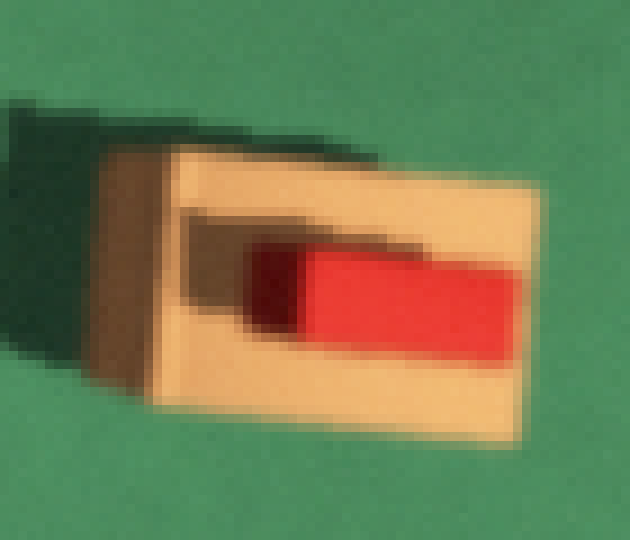

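The crop confirms a wooden thick block with a red tab, and the sizes match: block 71x49, tab 38x18, cheek 120, slim panel 112x21. Panel to cheek is 72.5 mm against 73 expected. Targets are the block at (0.4375,-0.2405) with yaw about -5°, and the mid-gap at (0.526,0.057) with yaw -16.7°.

```bash
cat >> h.py <<'E'
def rel(x,y,z,yawdeg):
    # tool y axis at yaw (mod 180, nearest), tool z down
    s=ctrl.get_state(); R0=Rm(s['tool_rot']); best=None
    for k in(0,180):
        a=np.radians(yawdeg+k); yv=np.array([np.cos(a),np.sin(a),0]); zv=np.array([0,0,-1.]); xv=np.cross(yv,zv)
        r=R.from_matrix(R0.T@np.stack([xv,yv,zv],1)).as_rotvec()
        if best is None or np.linalg.norm(r)<np.linalg.norm(best): best=r
    print('shift mm',(R0.T@(np.array([x,y,z])-s['position'])*1000).round(1),'turn',best.round(3))
E
python3 - <<'E'
from h import *
rel(.5,.3,.24,20); rel(.52,.0,.24,-5); rel(.4375,-.2405,.24,-5)
E
```

```text
shift mm [-371.8 -200.5   -4. ] turn [-0.001  0.001  0.883]
shift mm [-490.4 -476.8   -3.5] turn [-1.000e-03  1.000e-03  1.319e+00]
shift mm [-492.5 -731.    -3.2] turn [-1.000e-03  1.000e-03  1.319e+00]
```

```bash
python3 -m handwheel '[[-60,-30,0,0,0,0.12,-1],[-120,-62,0,0,0,0.25,-1],[-180,-95,0,0,0,0.4,-1],[-240,-128,0,0,0,0.55,-1],[-305,-165,0,0,0,0.7,-1],[-370,-200,0,0,0,0.88,-1],[-400,-250,0,0,0,1.0,-1],[-425,-305,0,0,0,1.1,-1],[-450,-360,0,0,0,1.2,-1],[-470,-415,0,0,0,1.319,-1],[-490,-470,0,0,0,1.319,-1],[-490,-477,0,0,0,1.319,-1]]'
python3 - <<'E'
from h import *
rel(.4375,-.2405,.24,-5);rel(.4375,-.2405,.14,-5)
E
```

```text
time: 1.65
position: [0.5193, -0.0042, 0.2366]
tool_rot: [2.321, 2.116, -0.0]
ft_force: [0.2, 0.2, -0.1]
grip_width: 1.004
shift mm [-242.9  -59.6   -3.2] turn [ 0.     0.001 -0.005]
shift mm [-242.8  -59.7   96.8] turn [ 0.     0.001 -0.005]
```

```bash
python3 -m handwheel '[[-55,-13,0,0,0,-0.005,-1],[-110,-27,0,0,0,-0.005,-1],[-165,-41,0,0,0,-0.005,-1],[-215,-53,20,0,0,-0.005,-1],[-243,-60,40,0,0,-0.005,-1],[-243,-60,60,0,0,-0.005,-1],[-243,-60,60,0,0,-0.005,-1],[-243,-60,60,0,0,-0.005,-1]]'
python3 - <<'E'
from h import *
rel(.4375,-.2405,.091,-5)
snap('wrist','w1.png');snap('top','t1.png'); snap('side','s1.png')
m=ctrl.camera_model('wrist');print(proj(m,(.4375,-.2405,.114)))
E
```

```text
time: 2.65
position: [0.4393, -0.2362, 0.1771]
tool_rot: [2.309, 2.129, 0.001]
ft_force: [0.3, 1.1, 0.3]
grip_width: 1.002
shift mm [-4.4 -1.5 86.1] turn [0.001 0.    0.006]
(np.float64(273.7965955594124), np.float64(234.4324077016658))
```

View pics/w1.png

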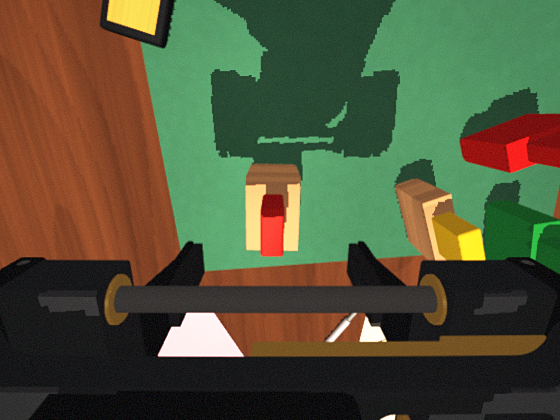

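View pics/s1.png

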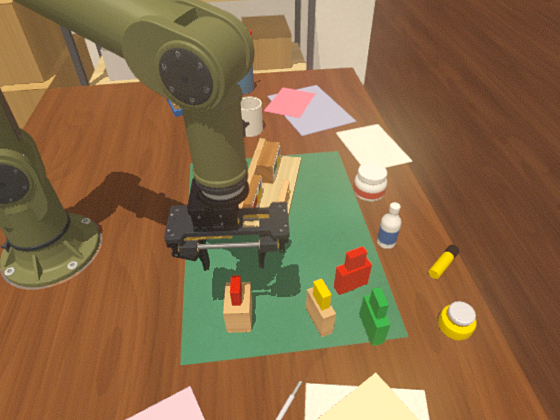

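The wrist view shows the tab top near (273,238) against a predicted (274,234), and the block edges are parallel to the tool. I'll descend.

```bash
python3 - <<'E'
from h import *
im=cv2.imread('pics/w1.png');m=ctrl.camera_model('wrist')
for p in[(262,221),(284,221),(261,255),(285,255)]: print(onz(m,*p,.114).round(4))
rel(.4375,-.2415,.091,-5)
E
python3 -m handwheel '[[-3,-1,30,0,0,0.006,-1],[-5,-1,60,0,0,0.006,-1],[-5,-1,60,0,0,0.006,-1],[-5,-1,60,0,0,0.006,-1]]'
python3 - <<'E'
from h import *
rel(.4375,-.2415,.091,-5)
snap('wrist','w2.png')
E
```

```text
[ 0.4295 -0.2289  0.114 ]
[ 0.4461 -0.2302  0.114 ]
[ 0.4261 -0.257   0.114 ]
[ 0.4448 -0.2586  0.114 ]
shift mm [-5.3 -1.8 86.4] turn [0.002 0.    0.006]
time: 3.3
position: [0.4383, -0.2416, 0.1178]
tool_rot: [2.316, 2.121, 0.001]
ft_force: [-0.6, -0.4, -0.7]
grip_width: 1.0
shift mm [ 0.1 -0.8 26.8] turn [ 0.002  0.    -0.   ]
```

View pics/w2.png

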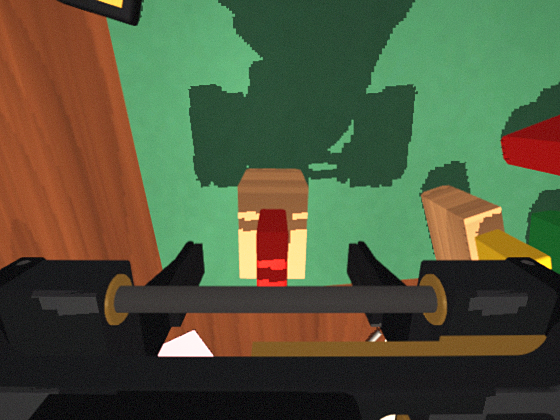

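The tab sits midway between the fingers, around column 272. I'll go down and grip.

```bash
python3 -m handwheel '[[0,-1,13,0,0,0,-1],[0,-1,26,0,0,0,-1],[0,-1,26,0,0,0,-1],[0,-1,26,0,0,0,0.3],[0,-1,26,0,0,0,0.6],[0,-1,26,0,0,0,1],[0,-1,26,0,0,0,1],[0,-1,26,0,0,0,1],[0,-1,26,0,0,0,1],[0,-1,26,0,0,0,1]]' 35
python3 - <<'E'
from h import *
snap('side','s3.png');snap('top','t3.png')
E
```

```text
time: 4.6
position: [0.4364, -0.2414, 0.0905]
tool_rot: [2.317, 2.122, 0.0]
ft_force: [-0.2, 0.3, 0.1]
grip_width: 0.288
```

View pics/s3.png

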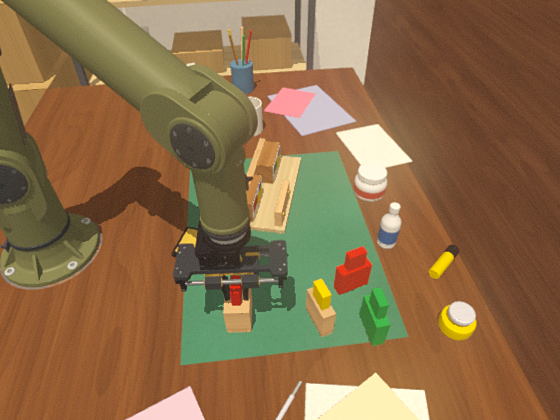

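An opening of 0.288 is about 25 mm, wider than the 18 mm tab. The fingers may still be closing, so I'll wait and check.

```bash
python3 -m handwheel '[[0,0,0,0,0,0,1],[0,0,0,0,0,0,1],[0,0,0,0,0,0,1],[0,0,0,0,0,0,1]]' 35;python3 -m handwheel '[[0,0,0,0,0,0,1],[0,0,0,0,0,0,1]]'
python3 - <<'E'
from h import *
snap('wrist','w4.png')
E
```

```text
time: 5.2
position: [0.4364, -0.2413, 0.0905]
tool_rot: [-2.317, -2.122, -0.0]
ft_force: [0.9, 0.4, -0.3]
grip_width: 0.205
time: 5.45
position: [0.4364, -0.2413, 0.0905]
tool_rot: [-2.317, -2.122, -0.0]
ft_force: [0.1, 0.7, -0.2]
grip_width: 0.2
```

View pics/w4.png

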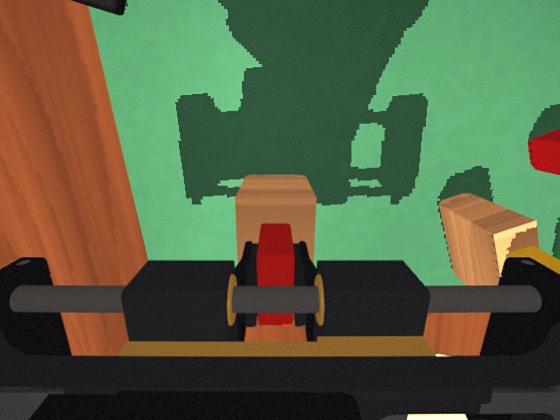

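The opening is now 0.20 (17.4 mm), so it is gripped on the tab. I'll lift and look at the carry.

```bash
python3 -m handwheel '[[0,0,-30,0,0,0,1],[0,0,-60,0,0,0,1],[0,0,-90,0,0,0,1],[0,0,-115,0,0,0,1],[0,0,-115,0,0,0,1]]'
python3 - <<'E'
from h import *
rel(.526,.057,.205,-16.7);rel(.50,-.1,.205,-10)
E
```

```text
time: 6.12
position: [0.4374, -0.2418, 0.2069]
tool_rot: [2.315, 2.12, 0.004]
ft_force: [0.4, 0.4, -1.9]
grip_width: 0.206
shift mm [305.5  62.    2.1] turn [ 0.004 -0.     0.204]
shift mm [146.8  49.9   2.1] turn [ 0.004 -0.     0.087]
```

```bash
python3 -m handwheel '[[35,8,0,0,0,0.03,1],[75,16,0,0,0,0.06,1],[115,24,0,0,0,0.09,1],[155,32,0,0,0,0.12,1],[195,40,0,0,0,0.15,1],[235,48,0,0,0,0.18,1],[270,55,0,0,0,0.204,1],[295,60,0,0,0,0.204,1],[305,62,0,0,0,0.204,1],[305,62,0,0,0,0.204,1],[305,62,0,0,0,0.204,1]]'
python3 - <<'E'
from h import *
rel(.526,.057,.16,-16.7)
snap('top','t5.png');snap('side','s5.png');snap('wrist','w5.png')
E
```

```text
time: 7.5
position: [0.5248, 0.0553, 0.2055]
tool_rot: [2.523, 1.872, -0.001]
ft_force: [-0.3, -0.1, -1.3]
grip_width: 0.202
shift mm [ 2.   0.6 45.5] turn [ 0.     0.001 -0.003]
```

View pics/s5.png

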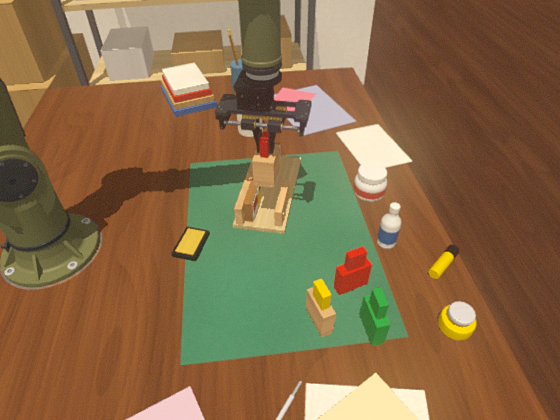

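View pics/w5.png

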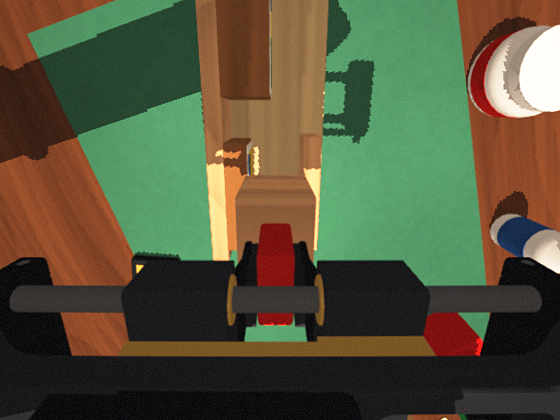

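Run:
```python
from h import *
m=ctrl.camera_model('wrist')
a=np.radians(-16.7);x=np.array([np.cos(a),np.sin(a)]);y=np.array([-x[1],x[0]]);b=np.array([.526,.057])-.011*x
im=cv2.imread('pics/w5.png');f=4;c=cv2.resize(im[90:240,190:350],None,fx=f,fy=f,interpolation=2)
for bx,by,z in[(38,60,.062),(54,60,.062),(-16,55,.072),(-38,55,.072),(38,60,.012),(-16,55,.012)]:
    P=[*(b+x*bx/1e3+y*by/1e3),z];u,v=proj(m,P);print(bx,by,z,round(u,1),round(v,1)); cv2.circle(c,(int((u-190+.5)*f),int((v-90+.5)*f)),4,(255,0,255),1)
cv2.imwrite('pics/c6.png',c)
```

```text
38 60 0.062 305.0 137.8
54 60 0.062 321.7 137.8
-16 55 0.072 247.8 144.4
-38 55 0.072 224.1 144.4
38 60 0.012 300.7 134.3
-16 55 0.012 252.5 139.0
```

View pics/c6.png

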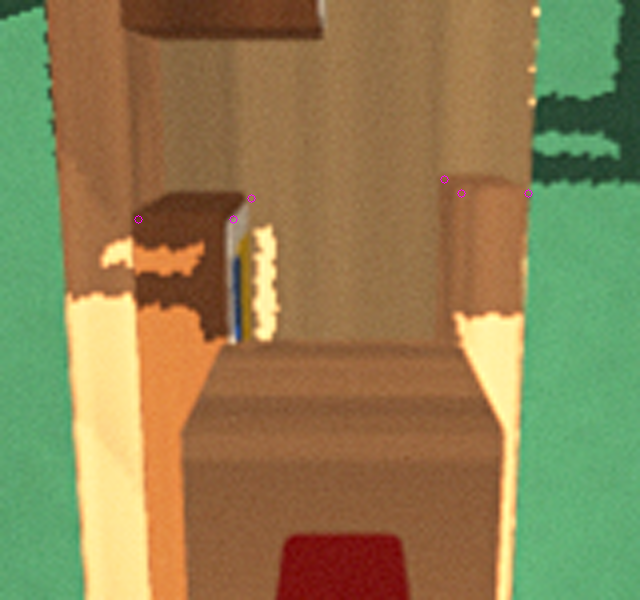

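The panel corner (crop 228,217) and the cheek corner (457,187) both read about 1 mm further toward -x than predicted. I'll shift slightly and lower the block to just above the rack.

```bash
python3 -m handwheel '[[1,0,15,0,0,-0.003,1],[2,0,30,0,0,-0.003,1],[2,0,35,0,0,-0.003,1],[2,0,35,0,0,-0.003,1],[2,0,35,0,0,-0.003,1]]'
python3 - <<'E'
from h import *
rel(.5255,.057,.1025,-16.7)
w=snap('wrist','w7.png');t=snap('top','t7.png');s=snap('side','s7.png')
cv2.imwrite('pics/c7.png',cv2.resize(w[90:300,190:350,::-1],None,fx=2.8,fy=2.8,interpolation=2))
cv2.imwrite('pics/c8.png',cv2.resize(s[110:240,210:330,::-1],None,fx=4.5,fy=4.5,interpolation=2))
E
```

```text
time: 8.28
position: [0.5259, 0.059, 0.1709]
tool_rot: [2.518, 1.878, 0.001]
ft_force: [0.8, -1.1, -2.3]
grip_width: 0.209
shift mm [-2.   0.2 68.4] turn [ 0.001 -0.     0.002]
```

View pics/c7.png

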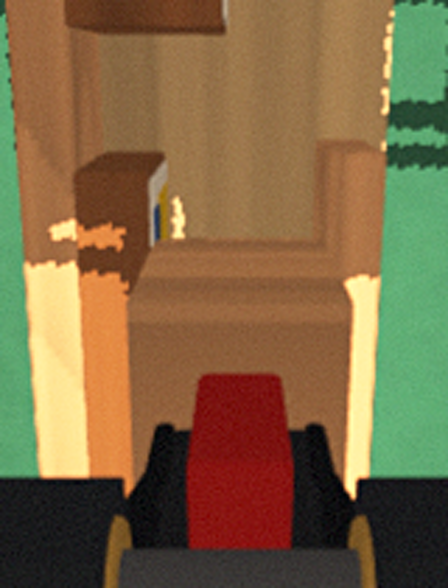

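View pics/c8.png

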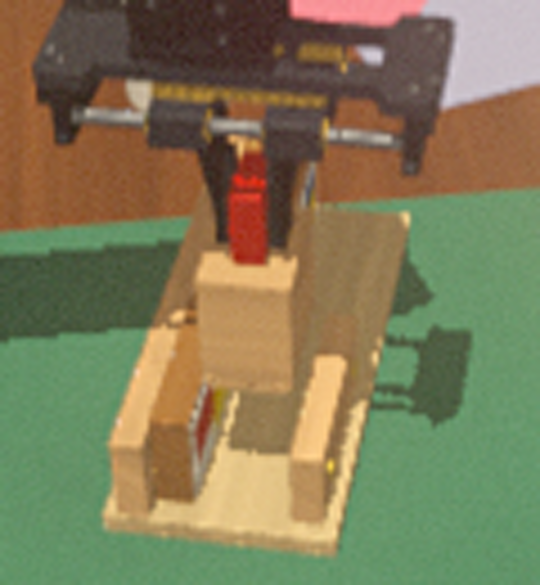

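The block is over the gap, between the panel face and the cheek. I'll lower it in stages and watch the force.

```bash
python3 -m handwheel '[[-1,0,5,0,0,0.002,1],[-2,0,10,0,0,0.002,1],[-2,0,14,0,0,0.002,1],[-2,0,18,0,0,0.002,1],[-2,0,18,0,0,0.002,1]]'; python3 -m handwheel '[[0,0,4,0,0,0,1],[0,0,8,0,0,0,1],[0,0,12,0,0,0,1],[0,0,12,0,0,0,1]]'
```

```text
time: 9.05
position: [0.5247, 0.057, 0.1521]
tool_rot: [-2.52, -1.876, 0.001]
ft_force: [-0.4, 0.2, -1.5]
grip_width: 0.2
time: 9.55
position: [0.5246, 0.0569, 0.1401]
tool_rot: [-2.52, -1.876, 0.001]
ft_force: [-0.6, -0.3, -1.0]
grip_width: 0.206
```

```bash
python3 -m handwheel '[[0,0,6,0,0,0,1],[0,0,12,0,0,0,1],[0,0,18,0,0,0,1],[0,0,24,0,0,0,1],[0,0,30,0,0,0,1],[0,0,33,0,0,0,1],[0,0,33,0,0,0,1]]'; python3 -m handwheel '[[0,0,2,0,0,0,1],[0,0,4,0,0,0,1],[0,0,5,0,0,0,1],[0,0,5,0,0,0,1],[0,0,5,0,0,0,1]]'
```

```text
time: 10.42
position: [0.5248, 0.057, 0.1073]
tool_rot: [-2.52, -1.876, 0.001]
ft_force: [-0.4, -0.2, -1.6]
grip_width: 0.205
time: 11.05
position: [0.525, 0.057, 0.1026]
tool_rot: [-2.52, -1.876, -0.0]
ft_force: [-0.5, -0.7, -1.0]
grip_width: 0.201
```

```bash
python3 -m handwheel '[[0,0,1,0,0,0,1],[0,0,1.5,0,0,0,1],[0,0,1.5,0,0,0,1],[0,0,1.5,0,0,0,1]]'
python3 - <<'E'
from h import *
s=snap('side','s9.png');w=snap('wrist','w9.png')
cv2.imwrite('pics/c9.png',cv2.resize(s[110:240,210:330,::-1],None,fx=4.5,fy=4.5,interpolation=2))
E
```

```text
time: 11.55
position: [0.5251, 0.057, 0.1025]
tool_rot: [-2.52, -1.875, -0.001]
ft_force: [-4.0, -1.1, 9.3]
grip_width: 0.202
```

View pics/c9.png

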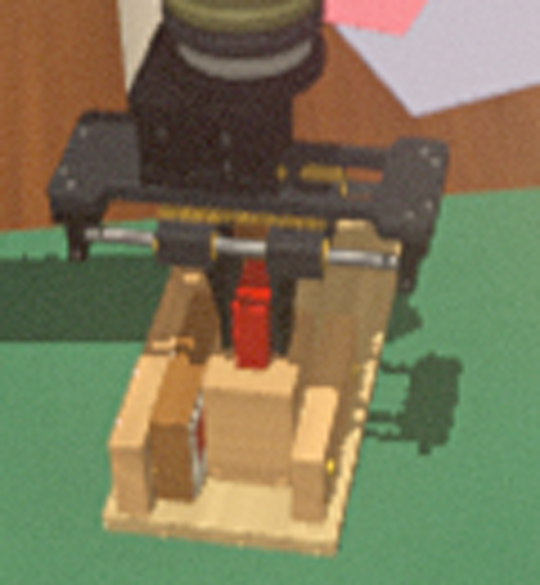

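Floor contact shows about 9 N at exactly the expected height (0.1025), and the block stands square in the gap. I'll ease off, open and retreat.

```bash
python3 -m handwheel '[[0,0,-1.5,0,0,0,1],[0,0,-1.5,0,0,0,0.5],[0,0,-1.5,0,0,0,0.2],[0,0,-1.5,0,0,0,0],[0,0,-1.5,0,0,0,0],[0,0,-1.5,0,0,0,0],[0,0,-1.5,0,0,0,0]]'; python3 -m handwheel '[[0,0,-10,0,0,0,0],[0,0,-25,0,0,0,0],[0,0,-45,0,0,0,0],[0,0,-75,0,0,0,0],[0,0,-105,0,0,0,0],[0,0,-135,0,0,0,0],[0,0,-135,0,0,0,0]]'
```

```text
time: 12.52
position: [0.525, 0.057, 0.1026]
tool_rot: [2.52, 1.876, 0.0]
ft_force: [-0.1, -0.3, 0.7]
grip_width: 0.496
time: 13.4
position: [0.5268, 0.0571, 0.2414]
tool_rot: [2.519, 1.874, 0.01]
ft_force: [0.4, -0.5, -0.3]
grip_width: 0.5
```

Run:
```python
from h import *
s=ctrl.get_state();print(s['time'],s['position'],s['grip_width'])
s=snap('side','s10.png');w=snap('wrist','w10.png')
cv2.imwrite('pics/c10.png',cv2.resize(s[110:240,210:330,::-1],None,fx=4.5,fy=4.5,interpolation=2))
```

```text
13.4 [0.52679632 0.05712002 0.24141501] 0.5001447648092675
```

View pics/c10.png

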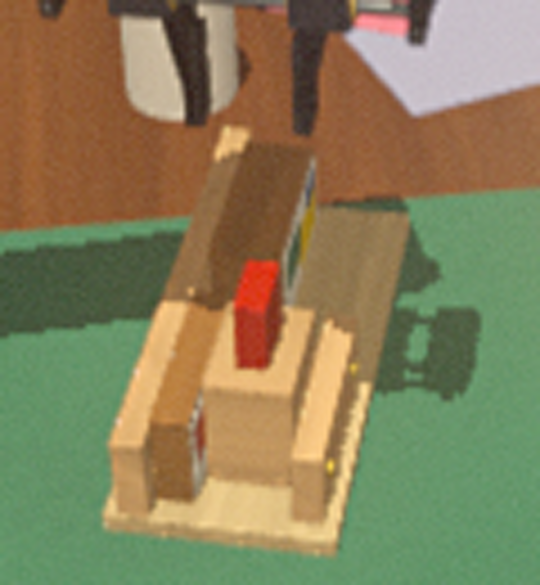

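View pics/w10.png

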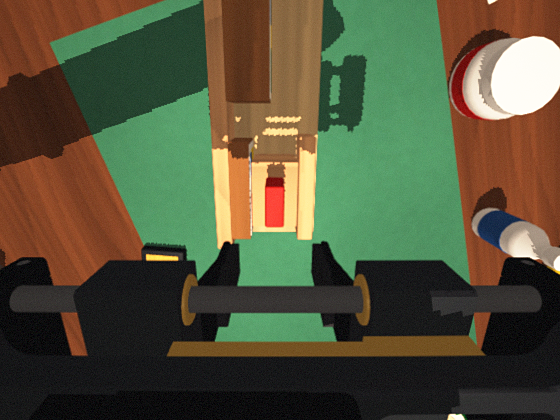

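The views show the spacer standing square in the gap with the gripper clear. I'll do one numeric check before handing in.

Run:
```python
from h import *
a=np.radians(-16.7);x=np.array([np.cos(a),np.sin(a)]);y=np.array([-x[1],x[0]])
S=ctrl.camera_model('side');W=ctrl.camera_model('wrist')
b=np.array([.526,.057])-.011*x
f=lambda p:((p[:2]-b)@np.c_[x,y]*1000).round(1)
for c in[(204,386),(297,390),(313,308)]: print('blk corner z82',f(onz(S,c[0]/4.5+209.6,c[1]/4.5+109.6,.082)))
for c in[(235,297),(268,300),(280,264),(248,262)]: print('tab z126',f(onz(S,c[0]/4.5+209.6,c[1]/4.5+109.6,.126)))
for c in[(252,162),(298,162),(250,232),(299,232)]: print('W blk z82',f(onz(W,*c,.082)))
```

```text
blk corner z82 [-13.2 -33.7]
blk corner z82 [ 35.7 -29.2]
blk corner z82 [32.6 38.6]
tab z126 [  0.9 -11.4]
tab z126 [ 18.2 -11.2]
tab z126 [18.9 19.2]
tab z126 [ 1.9 18.3]
W blk z82 [-14.5  36.3]
W blk z82 [32.5 36.3]
W blk z82 [-18.5 -40.7]
W blk z82 [ 35.4 -40.7]
```

```bash
python3 -c "
from bench import ctrl
print(ctrl.close_job())"
```

```text
the job is handed in; nothing more can be done
None
```

I put the thick spacer (wooden block, red tab) into the gap and handed the job in at about 14 s. The slim red-patch panel stood in the bay, so the thick block was the one that fits. I gripped it by its tab and lowered it between the panel and the cheek without jamming. It met the rack floor at the expected height with about 9 N, and I then let go and raised the arm well clear.

**Last checks:** the side and wrist views show the block upright and square. Its centre is at about bay x = +10 mm (target +11) and within a few millimetres of mid-cheek.

**Disagreements:**
- Before lowering, the wrist view put the gap about 1 mm further toward the robot than the top view did. I corrected by half a millimetre or so.
- In the final check the individual corner readings scattered by up to about 5 mm (hand-picked pixels). The wrist view also read the block about 77 mm long instead of 70, so the mid-cheek figure is rough.

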